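# Tip the scaling chisels into their holder

### The job

Two freshly oiled scaling chisels lie in the tipping chute. With the chute still down, bring the square tube holder up to the chute so that its tube stands under the chute's mouth, with the tube's tall wall and the grip post on the side away from the chute, then raise the chute (there is a cross bar at its tail) until both chisels slide blade-down into the tube, and ease the chute all the way back down without letting it drop. Do not touch the chisels with the gripper, and leave everything else on the bench where it is.

Things in the scene. Friction and masses are not known exactly. Their poses are not given: they have to be found in the camera images.
- stand: Fixed grey stand of the tipping chute. Origin on the bench directly below the lip of the chute's mouth; +x points horizontally out of the mouth, z up. Foot plate from x = -196 to -16 mm, 100 mm wide. Two uprights (front at x = -16 mm, y = +-30 mm) carry hinge brackets reaching to x = 8 mm, undersides 130 mm above the bench. Best place for the holder's tube centre: x = 15 to 22 mm, y = 0.
- lip (a point): Middle of the chute's lip, on the trough floor's upper face and on the hinge axis: 140 mm above the bench at the stand's x = 0, y = 0. The hinge axis runs along the stand's y. This point does not move.
- chute (a joint): Hinge angle of the chute, rad: 0 = level, at rest; grows as the tail is lifted, stop at 1.4. It falls back if let go. An open-topped aluminium trough 155 mm long, 40 mm wide inside, walls 26 mm high, closed at the tail, open at the lip, 350 g. The chisels slide somewhere below 1.3 rad.
- chute_bar (a point): Centre of the round steel cross bar behind the chute's tail: 12 mm diameter, along the stand's y, 72 mm free between two side arms, 39 mm free between bar and tail. With the chute down it is 200 mm behind the lip (stand x = -200 mm), 145 mm above the bench. It swings on a 200 mm radius about the hinge axis.
- holder: Loose dark steel holder, 850 g. Origin on the bench under the tube's centre. Upright tube 54 x 60 mm outside (x, y), walls 3 mm, open top at 120 mm, inside floor at 11 mm; only its +x wall rises to 165 mm. Foot plate 8 mm thick, x = -27 to 133 mm, 70 mm wide. Square 24 mm grip post on it at x = 110 mm, y = 0, top at 100 mm. In use its +x is the stand's +x: tube at the chute, post away.
- holder_mouth (a point): Centre of the holder tube's open top, 120 mm above the holder's origin.
- chisel_a: Loose steel scaling chisel 125 mm long, about 160 g: round shank 16 mm diameter, flat blade 17 x 6 mm over 32 mm at its -x end. Origin at mid-length on its underside as it lies (8 mm off its axis); x runs from blade to butt, so x points up when it stands blade-down. It starts lying in the chute, blade towards the lip.
- chisel_b: The second chisel, the same as chisel_a, lying beside it in the chute.
- chisel_a_foot (a point): Middle of chisel_a's blade edge, the end that goes down.
- chisel_b_foot (a point): Middle of chisel_b's blade edge, the end that goes down.
- collar: Bystander: dark steel pipe collar, 48 mm diameter, 30 mm high; origin at the centre of its underside.
- offcut: Bystander: dark steel angle offcut 70 x 40 x 44 mm; origin at the centre of its underside.
- paste: Bystander: jar, 60 mm diameter, 70 mm high; origin at the centre of its underside.
- wrench: Bystander: wrench lying on the left of the bench.
Mind the look-alikes: they are no part of the job. Leave any pink or red look-alike of the chisel_a alone.

How it is judged:
On the way, in this order (a step that is already met when the one before it is completed fails the run):
1. the holder stands upright with its tube under the mouth of the chute and its post away from the chute, the chute still down with the chisels in it (x of holder_mouth in the frame of stand between -0.005 and 0.045 m and y of holder_mouth in the frame of stand between -0.02 and 0.02 m and x of stand in the frame of holder below 0.01 m and angle between the x axis of holder and the x axis of stand, either way round below 0.6 rad and angle between holder's own z axis and vertical below 0.1 rad and value of joint chute below 0.1 rad), for 0.2 s.
2. both chisels stand blade-down in the tube (x of chisel_a_foot in the frame of holder between -0.03 and 0.03 m and y of chisel_a_foot in the frame of holder between -0.033 and 0.033 m and z of chisel_a_foot in the frame of holder between 0 and 0.03 m and angle between each of chisel_a, chisel_b's own x axis and vertical below 0.45 rad and x of chisel_b_foot in the frame of holder between -0.03 and 0.03 m and y of chisel_b_foot in the frame of holder between -0.033 and 0.033 m and z of chisel_b_foot in the frame of holder between 0 and 0.03 m), for 0.2 s.
At the end, for the whole second after the job is handed in: Both chisels stand blade-down in the holder's tube (blade edge inside the tube and within 20 mm of its floor, leaning at most 26 degrees), the holder stands upright on the bench, the chute is back down (within 0.06 rad of level), all at rest (all of step 2 and value of joint chute below 0.06 rad and angle between holder's own z axis and vertical below 0.08 rad and height (world z) of holder below 0.01 m and linear speed of holder below 0.02 m/s and linear speed of each of chisel_a, chisel_b below 0.03 m/s); the robot touches nothing.
It fails at once if the gripper or arm touched a chisel (contact force between any of the fingers, the arm and chisel_a above 0.5 N or contact force between any of the fingers, the arm and chisel_b above 0.5 N).
It fails at once if the chute was let drop (falling faster than 3 rad/s) (velocity of joint chute below -3 rad/s).
It fails at once if a bystander was moved by more than 30 mm (distance of any of collar, offcut, paste, wrench from where it was at the start of the episode above 0.03 m).
It also fails if it takes over 69 s, if anything falls off the work surface, if the arm or the gripper's body presses on something with over 40 N, if the wrist force passes 120 N, or if a joint passes its speed limit or range.

### The arm

A 6-joint arm with a two-finger parallel gripper is mounted at the origin on the work surface. World frame = base frame: x ahead of the robot, y to its left, z up, the work surface at z = 0. Lengths are in m, angles in rad, forces in N, time in s.
With the tool pointing down it reaches from about 0.375 to 0.9 m from the base axis. Payload 3.1 kg.
Tool frame: the origin (TCP) lies midway between the tips of the shut fingers; the grasp point (between the pads) lies 19 mm behind it (manip.pinch_z is the distance from the TCP to the grasp point, in m); z points along the fingers, y is the line along which they close (so a half turn about z gives the same grasp; the last joint's range is limited). The gripper opens to 85 mm and grips with 20 to 120 N. Pads are 22 mm wide; open, the fingers measure 114 mm over their backs; the gripper's body (76 mm by 85 mm) begins 54 mm behind the grasp point. The pads swing forward as they close: fully open they stand 13 mm farther back than shut.
Start: joints at [-1.369, 0.527, 1.433, -0, 1.181, -0.178], TCP at [0.232, -0.58, 0.231] pointing down, gripper open.
Joint ranges: [-3.08, 3.08], [-0.75, 2.2], [0.22, 2.44], [-1.43, 4.57], [0, 2.65], [-2.85, 2.85]. Speed limits (rad/s): [2.79, 2.79, 3.14, 3.14, 3.14, 3.14].

### API

Orientations are given as a unit quaternion [x, y, z, w].
In Python, from station import manip, viewer, ticket gives the robot as it stands.
- The arm moves only by the shell command python3 -m creep 'ROWS' [FORCE]. ROWS is JSON, a list of rows, each an object with "slide": the shift along the tool's x, y, z in cm, a list of three; "angular": the turn, a rotation vector about the tool's x, y, z in rad, a list of three; "claw": the opening, from -1 (shut) to 1 (fully open). A call has 1 to 10 rows; each row shifts and turns the commanded pose from where the row before left it, along the tool's axes as they then stand; what a row does not reach is not made up. A row lasts 1/12 s, in which the tool goes at most 41.7 mm and 7.16 degrees, less where a joint would pass 70% of its speed; a pose out of reach is approached as far as the arm can. A call with a gripper value outside its range is refused whole. The fingers move at their own pace and stop on an object; FORCE is the grip in N (left out, the last holds). Time passes only in rows, so rows that do not move let the fingers close. It gives the time, the measured TCP pose, the force, the opening and the grip force at its end, in the units of the state.
- manip.sense(): the state, without advancing time (a new reading comes with each control period).
- viewer.snapshot(name): name is "side" or "top" or "wrist"; returns the picture (480x640x3 uint8, blue, green, red); there is no depth.
- viewer.calibration(name): a dict with "fov_y" (degrees; the focal length in pixels is half the picture's height over the tangent of half this angle, whatever the lens; pixels are square), "cx", "cy" (the principal point, pixels), "T" (4x4, takes a point from camera to world coordinates); the wrist camera has in their place "tool_from_camera" (4x4, takes a point from camera to tool coordinates, whose origin is the TCP and whose axes are the flange's). Camera axes: x right, y up, looking along -z (the intrinsics and any distortion apply to the point x, -y, -z); pixel columns grow to the right and rows downward; lengths in m; the calibration is good to about 2 mm. A picture is of the moment at which its call begins: read the wrist's pose just before it. calibration takes no time and is no camera call.
- ticket.sign_off(): hands the job in; it is judged then, once.
The state is a dict: "t": time; "q": joint angles; "qd": joint speeds; "tau": joint torques, N m; "tcp_pos": TCP position; "tool_rot": TCP orientation; "force": force on the tool from outside, world axes, zero at the start; "ft_torque": the same for the moment, N m; "finger_gap": opening from 0.0 (shut) to 1.0 (fully open); "gripper_force": force on a finger pad.
Only numpy, scipy, OpenCV 4.12 (cv2) and the standard library are available. Lean on these libraries where they do the work, as an engineer would, in place of code of your own. Each camera call takes 0.05 s, during which the arm holds its last target. There are 200 camera calls.

## Working session

There is one attempt and no reset: what is moved stays moved. The work goes in short steps, Python scripts to look and compute and a shell command to move; the robot and the scene stay as the last step left them, time stands still between calls to the robot, and variables do not carry over. Pictures are saved under pics/ and viewed, at most 10 in all, crops included, and the job is handed in when it is done.

```bash
ls; mkdir -p pics
python3 - <<'E'
from station import manip, viewer
import cv2,numpy as np
print(manip.sense())
for n in ("side","top","wrist"):
    im=viewer.snapshot(n); cv2.imwrite(f"pics/{n}0.png",im); print(n,viewer.calibration(n))
E
```

```text
pics
{'t': 0.0, 'q': array([-1.36848330e+00,  5.28477772e-01,  1.43392490e+00, -2.24492667e-06,
        1.18142307e+00, -1.78524848e-01]), 'qd': array([-5.35164093e-04, -2.53306707e-04,  1.60068753e-04,  1.49822086e-06,
       -1.25978672e-03, -1.03056579e-03]), 'tau': array([-2.20745687e-04, -4.42353773e+01, -1.78025401e+01, -8.77874345e-05,
        8.18500790e-03, -5.18425782e-07]), 'tcp_pos': array([ 0.23217365, -0.57948358,  0.23031932]), 'tool_rot': array([ 9.81924336e-01,  1.89270578e-01, -1.43178466e-05, -1.11645201e-03]), 'force': array([0.0685193 , 0.02002327, 0.04500569]), 'ft_torque': array([0.03711955, 0.00813174, 0.00697141]), 'gripper_force': 0.0, 'finger_gap': 1.0024495040062291}
side {'fov_y': 44.86771254268295, 'cx': 323.99035697750315, 'cy': 229.08767810153617, 'T': array([[-0.9336833 ,  0.24517634, -0.26100586,  0.2366659 ],
       [-0.35797814, -0.62003709,  0.69814444,  0.8698369 ],
       [ 0.00933519,  0.7452802 ,  0.66668605,  0.85441179],
       [ 0.        ,  0.        ,  0.        ,  1.        ]])}
top {'fov_y': 51.31985621651013, 'cx': 323.2618602664238, 'cy': 233.01035055005687, 'T': array([[-0.02669693,  0.99785052, -0.05984661,  0.4478832 ],
       [-0.99923133, -0.02835722, -0.02706685,  0.05247053],
       [-0.02870576,  0.059078  ,  0.99784055,  1.10945303],
       [ 0.        ,  0.        ,  0.        ,  1.        ]])}
wrist {'fov_y': 68.6258604574411, 'cx': 319.73021133030227, 'cy': 241.53309906280316, 'tool_from_camera': array([[-8.87146326e-04,  9.59554238e-01,  2.81522427e-01,
         7.18589512e-02],
       [ 9.99999334e-01,  6.43460122e-04,  9.58043913e-04,
        -3.61613467e-04],
       [ 7.38146641e-04,  2.81523090e-01, -9.59554170e-01,
        -1.42846712e-01],
       [ 0.00000000e+00,  0.00000000e+00,  0.00000000e+00,
         1.00000000e+00]])}
```

View pics/top0.png

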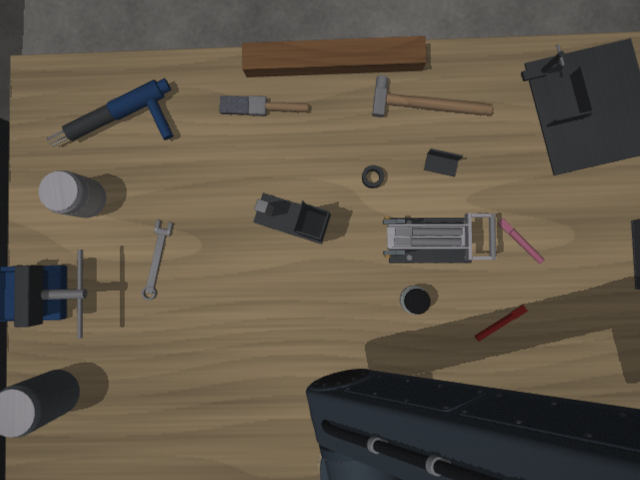

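View pics/side0.png

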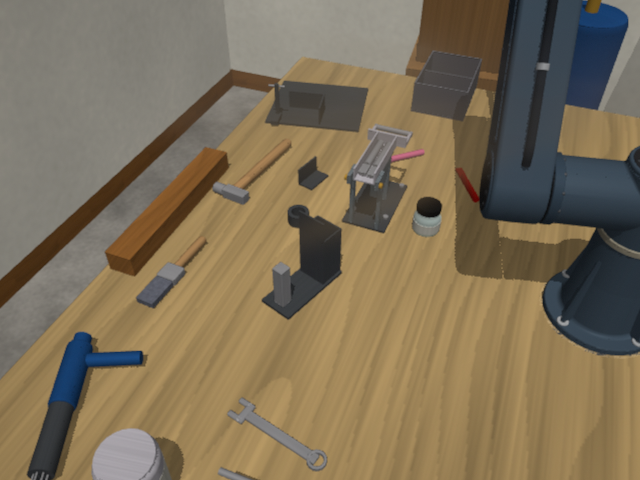

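Top view: the chute is at (430,236) with its mouth to the left, at column ~387, and its bar at (492,236). The holder is at (290,218), with its post at (265,207) and its tube at (312,222). Two grey chisels lie in the trough. The look-alikes, pink at (522,241) and red at (501,323), lie loose on the bench and are not the job. I'll confirm this in an enlarged crop.

Run:
```python
import cv2
im=cv2.imread("pics/top0.png")[170:310,240:560]
cv2.imwrite("pics/c1.png",cv2.convertScaleAbs(cv2.resize(im,None,fx=2.5,fy=2.5,interpolation=cv2.INTER_CUBIC),alpha=1.6,beta=10))
im=cv2.imread("pics/side0.png")[110:330,250:450]
cv2.imwrite("pics/c2.png",cv2.convertScaleAbs(cv2.resize(im,None,fx=2.7,fy=2.7,interpolation=cv2.INTER_CUBIC),alpha=1.6,beta=10))
```

```text
(no output)
```

View pics/c1.png

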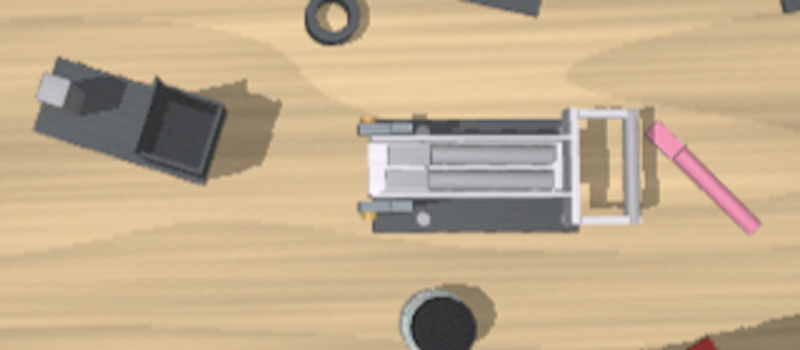

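View pics/c2.png

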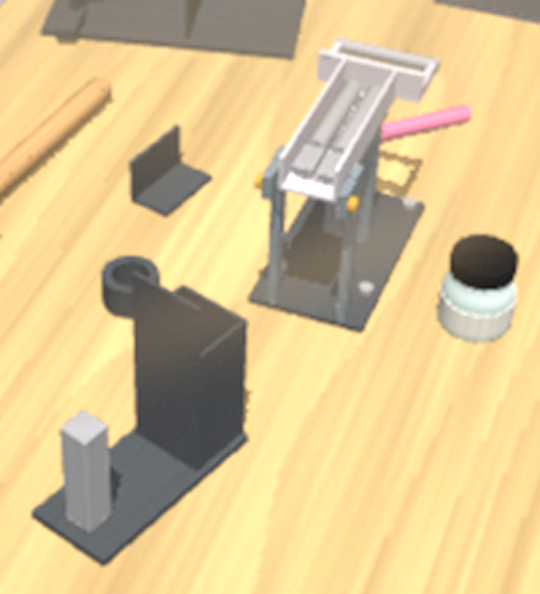

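The crop confirms it: two grey chisels in the trough, pink and red ones outside. Now I'll triangulate.

```bash
cat > h.py <<'E'
import numpy as np
from station import viewer
def ray(n,p,tool=None):
    c=viewer.calibration(n); f=240/np.tan(np.radians(c["fov_y"]/2))
    T=c["T"] if "T" in c else tool@c["tool_from_camera"]
    d=T[:3,:3]@[(p[0]-c["cx"])/f,-(p[1]-c["cy"])/f,-1]
    return T[:3,3],d/np.linalg.norm(d)
def tri(*rs):
    A=sum(np.eye(3)-np.outer(d,d) for o,d in rs); b=sum((np.eye(3)-np.outer(d,d))@o for o,d in rs)
    x=np.linalg.solve(A,b); return x,[np.linalg.norm(np.cross(x-o,d)) for o,d in rs]
def plane(r,z): o,d=r; return o+d*(z-o[2])/d[2]
E
python3 - <<'E'
from h import *
np.set_printoptions(precision=4,suppress=True)
t=lambda a,b:(240+a/2.5,170+b/2.5); s=lambda a,b:(250+a/2.7,110+b/2.7)
for n,a,b in [("post",(54,91),(85,427)),("lip",(369,168),(310,187)),("bar",(632,167),(388,56)),
 ("foot1",(35,129),(103,561)),("foot2",(57,57),(35,514)),("foot3",(205,184),(245,438)),
 ("standcornA",(373,233),(361,333)),("standcornB",(578,232),(423,206))]:
    x,e=tri(ray("top",t(*a)),ray("side",s(*b))); print(n,x,np.round(e,4))
for n,p,z in [("post",(54,91),.1),("f1",(35,129),.008),("f2",(57,57),.008),("f3",(205,184),.008),("lip",(369,168),.14),("bar",(632,167),.145),
  ("tubeA",(227,103),.12),("tubeB",(207,182),.12),("wallA",(157,78),.165),("wallB",(138,153),.165),("pinktip",(650,128),.015),("pastetop",(443,325),.07)]:
    print(n,plane(ray("top",t(*p)),z))
E
```

```text
post [0.5667 0.2046 0.0972] [0.0001 0.0001]
lip [ 0.493  -0.0455  0.1444] [0.0012 0.0012]
bar [ 0.4888 -0.2469  0.1422] [0.0006 0.0006]
foot1 [0.5436 0.2362 0.0032] [0.0005 0.0005]
foot2 [0.6068 0.2149 0.0036] [0.0014 0.0014]
foot3 [0.4915 0.0861 0.0007] [0.0006 0.0006]
standcornA [ 0.4442 -0.0613 -0.001 ] [0.0007 0.0007]
standcornB [ 0.4403 -0.2404  0.0017] [0.0007 0.0007]
post [0.5663 0.2041 0.1   ]
f1 [0.5437 0.2355 0.008 ]
f2 [0.6075 0.2147 0.008 ]
f3 [0.4906 0.0858 0.008 ]
lip [ 0.4944 -0.0456  0.14  ]
bar [ 0.4892 -0.2459  0.145 ]
tubeA [0.5502 0.0632 0.12  ]
tubeB [0.4878 0.0807 0.12  ]
wallA [0.5663 0.1154 0.165 ]
wallB [0.5095 0.1313 0.165 ]
pinktip [ 0.5283 -0.3032  0.015 ]
pastetop [ 0.3667 -0.1089  0.07  ]
```

```bash
python3 -m creep '[{"slide":[2.87,-2.87,0],"angular":[0,0,0],"claw":1},{"slide":[2.87,-2.87,0],"angular":[0,0,0],"claw":1},{"slide":[2.87,-2.87,0],"angular":[0,0,0],"claw":1},{"slide":[2.87,-2.87,0],"angular":[0,0,0],"claw":1},{"slide":[2.87,-2.87,0],"angular":[0,0,0],"claw":1},{"slide":[2.87,-2.87,0],"angular":[0,0,0],"claw":1},{"slide":[2.87,-2.87,0],"angular":[0,0,0],"claw":1},{"slide":[2.87,-2.87,0],"angular":[0,0,0],"claw":1},{"slide":[2.87,-2.87,0],"angular":[0,0,0],"claw":1},{"slide":[2.87,-2.87,0],"angular":[0,0,0],"claw":1}]'
python3 -m creep '[{"slide":[2.87,-2.87,0],"angular":[0,0,0],"claw":1},{"slide":[2.87,-2.87,0],"angular":[0,0,0],"claw":1},{"slide":[2.87,-2.87,0],"angular":[0,0,0],"claw":1},{"slide":[2.87,-2.87,0],"angular":[0,0,0],"claw":1},{"slide":[2.87,-2.87,0],"angular":[0,0,0],"claw":1},{"slide":[2.87,-2.87,0],"angular":[0,0,0],"claw":1},{"slide":[2.87,-2.87,0],"angular":[0,0,0],"claw":1},{"slide":[2.87,-2.87,0],"angular":[0,0,0],"claw":1},{"slide":[2.87,-2.87,0],"angular":[0,0,0],"claw":1},{"slide":[2.87,-2.87,0],"angular":[0,0,0],"claw":1}]'
python3 -m creep '[{"slide":[2.8,-2.9,0],"angular":[0,0,0],"claw":1},{"slide":[0,0,0],"angular":[0,0,0.12],"claw":1},{"slide":[0,0,0],"angular":[0,0,0.12],"claw":1},{"slide":[0,0,0],"angular":[0,0,0.12],"claw":1},{"slide":[0,0,0],"angular":[0,0,0.12],"claw":1},{"slide":[0,0,0],"angular":[0,0,0.12],"claw":1},{"slide":[0,0,0],"angular":[0,0,0.11],"claw":1},{"slide":[0,0,0],"angular":[0,0,0],"claw":1},{"slide":[0,0,0],"angular":[0,0,0],"claw":1}]'
python3 - <<'E'
from station import manip, viewer
import cv2,numpy as np
s=manip.sense(); im=viewer.snapshot("wrist"); np.savez("w1.npz",p=s["tcp_pos"],q=s["tool_rot"])
cv2.imwrite("pics/w1.png",im)
E
```

```text
t: 0.98
tcp_pos: [0.3923, -0.2052, 0.2313]
tool_rot: [0.982, 0.189, 0.0, -0.0]
force: [1.0, 0.5, -1.1]
finger_gap: 1.0
gripper_force: 0.0
t: 1.82
tcp_pos: [0.552, 0.1682, 0.2311]
tool_rot: [0.982, 0.189, -0.0, 0.0]
force: [0.0, -1.1, -0.3]
finger_gap: 0.998
gripper_force: 0.0
t: 2.57
tcp_pos: [0.5669, 0.2033, 0.231]
tool_rot: [0.987, -0.162, -0.0, 0.0]
force: [-0.7, 0.1, -0.2]
finger_gap: 1.001
gripper_force: 0.0
```

View pics/w1.png

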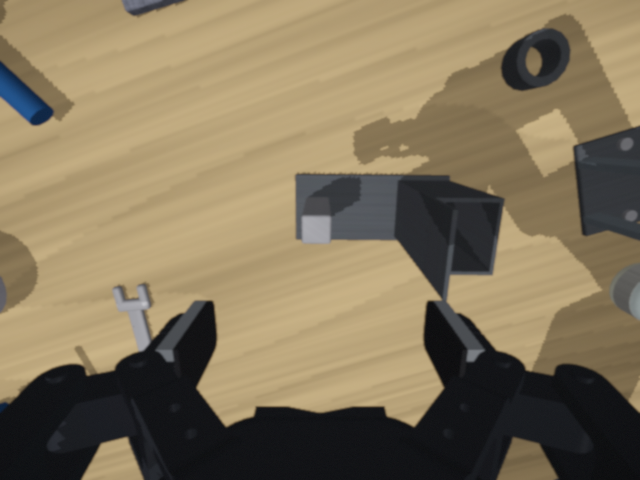

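The wrist view shows the holder square to the gripper. The post's top face is at about (316.5,228), the foot's edges are horizontal at rows 174 and 240, and its left end is at column 296.

Run:
```python
from h import *
from scipy.spatial.transform import Rotation as R
np.set_printoptions(precision=4,suppress=True)
d=np.load("w1.npz"); T=np.eye(4); T[:3,:3]=R.from_quat(d["q"]).as_matrix(); T[:3,3]=d["p"]
t=lambda a,b:(240+a/2.5,170+b/2.5); s=lambda a,b:(250+a/2.7,110+b/2.7)
w=ray("wrist",(316.5,228),T)
print(tri(w,ray("top",t(54,91)),ray("side",s(85,427))),plane(w,.1))
P=[plane(ray("wrist",p,T),.008) for p in [(296,174),(296,240),(449,176),(395,240)]];print(P)
print([np.arctan2(*(P[i]-P[j])[[1,0]]) for i,j in((0,2),(1,3))])
x=tri(w,ray("top",t(54,91)),ray("side",s(85,427)))[0]
print("tool delta",T[:3,:3].T@(x-d["p"]), "yaw y",np.arctan2(*T[[1,0],1]))
```

```text
(array([0.5676, 0.205 , 0.0963]), [np.float64(0.0018579033108209117), np.float64(0.0009304870890115478), np.float64(0.0010791803428237524)]) [0.5701 0.2057 0.1   ]
[array([0.6091, 0.2154, 0.008 ]), array([0.5428, 0.2394, 0.008 ]), array([0.5567, 0.0672, 0.008 ]), array([0.5083, 0.1379, 0.008 ])]
[np.float64(1.2306791717460406), np.float64(1.2437003512445561)]
tool delta [ 0.0003 -0.0018  0.1347] yaw y -1.8971869659720855
```

```bash
python3 -m creep '[{"slide":[0,-0.2,3],"angular":[0,0,0],"claw":1},{"slide":[0,0,3],"angular":[0,0,0],"claw":1},{"slide":[0,0,3],"angular":[0,0,0],"claw":1},{"slide":[0,0,3],"angular":[0,0,0],"claw":1},{"slide":[0,0,3],"angular":[0,0,0],"claw":1},{"slide":[0,0,2],"angular":[0,0,0],"claw":1},{"slide":[0,0,1.4],"angular":[0,0,0],"claw":1},{"slide":[0,0,0],"angular":[0,0,0],"claw":1},{"slide":[0,0,0],"angular":[0,0,0],"claw":1}]' 60
python3 -m creep '[{"slide":[0,0,0],"angular":[0,0,0],"claw":-1},{"slide":[0,0,0],"angular":[0,0,0],"claw":-1},{"slide":[0,0,0],"angular":[0,0,0],"claw":-1},{"slide":[0,0,0],"angular":[0,0,0],"claw":-1},{"slide":[0,0,0],"angular":[0,0,0],"claw":-1},{"slide":[0,0,0],"angular":[0,0,0],"claw":-1},{"slide":[0,0,0],"angular":[0,0,0],"claw":-1},{"slide":[0,0,0],"angular":[0,0,0],"claw":-1}]' 60
```

```text
t: 3.37
tcp_pos: [0.5673, 0.2051, 0.0466]
tool_rot: [0.987, -0.163, -0.001, 0.0]
force: [0.9, -1.0, -0.2]
finger_gap: 1.003
gripper_force: 0.0
t: 4.03
tcp_pos: [0.5684, 0.2057, 0.0483]
tool_rot: [0.986, -0.164, 0.001, -0.001]
force: [-0.2, 1.3, 6.1]
finger_gap: 0.279
gripper_force: 60.3
```

```bash
python3 -m creep '[{"slide":[0,0,0],"angular":[0,0,-0.06],"claw":-1},{"slide":[0,0,0],"angular":[0,0,-0.06],"claw":-1},{"slide":[0,0,0],"angular":[0,0,-0.06],"claw":-1},{"slide":[0,0,0],"angular":[0,0,-0.06],"claw":-1},{"slide":[0,0,0],"angular":[0,0,-0.065],"claw":-1},{"slide":[-1,0,0],"angular":[0,0,0],"claw":-1},{"slide":[-1.5,0,0],"angular":[0,0,0],"claw":-1},{"slide":[-1.5,0,0],"angular":[0,0,0],"claw":-1},{"slide":[-1.5,0,0],"angular":[0,0,0],"claw":-1},{"slide":[-1.35,0,0],"angular":[0,0,0],"claw":-1}]'
python3 -m creep '[{"slide":[0,0,0],"angular":[0,0,0],"claw":-1},{"slide":[0,0.8,0],"angular":[0,0,0],"claw":-1},{"slide":[0,1.4,0],"angular":[0,0,0],"claw":-1},{"slide":[0,1.4,0],"angular":[0,0,0],"claw":-1},{"slide":[0,1.4,0],"angular":[0,0,0],"claw":-1},{"slide":[0,1.4,0],"angular":[0,0,0],"claw":-1},{"slide":[0,1,0],"angular":[0,0,0],"claw":-1},{"slide":[0,0.6,0],"angular":[0,0,0],"claw":-1},{"slide":[0,0,0],"angular":[0,0,0],"claw":-1},{"slide":[0,0,0],"angular":[0,0,0],"claw":-1}]'
python3 - <<'E'
from station import manip, viewer
import cv2,numpy as np
im=viewer.snapshot("top"); side=viewer.snapshot("side")
f=lambda im,a: cv2.convertScaleAbs(cv2.resize(im,(400,300*2),interpolation=cv2.INTER_CUBIC),alpha=1.6,beta=10)
cv2.imwrite("pics/m1.png",np.hstack([f(im[160:310,330:430],0),f(side[120:300,280:400],0)]))
s=manip.sense(); print(s["tcp_pos"],s["tool_rot"],s["force"])
E
```

```text
t: 4.87
tcp_pos: [0.5031, 0.2072, 0.0486]
tool_rot: [1.0, -0.012, 0.005, -0.0]
force: [5.8, -0.9, 3.2]
finger_gap: 0.272
gripper_force: 60.1
t: 5.7
tcp_pos: [0.498, 0.1267, 0.0483]
tool_rot: [1.0, -0.013, 0.001, -0.0]
force: [0.1, -0.6, 7.7]
finger_gap: 0.277
gripper_force: 60.9
[0.49802909 0.12670863 0.04831704] [ 9.99916202e-01 -1.29094243e-02  9.67193943e-04 -2.16297364e-05] [ 0.77614396 -0.96956697  8.52229841]
```

View pics/m1.png

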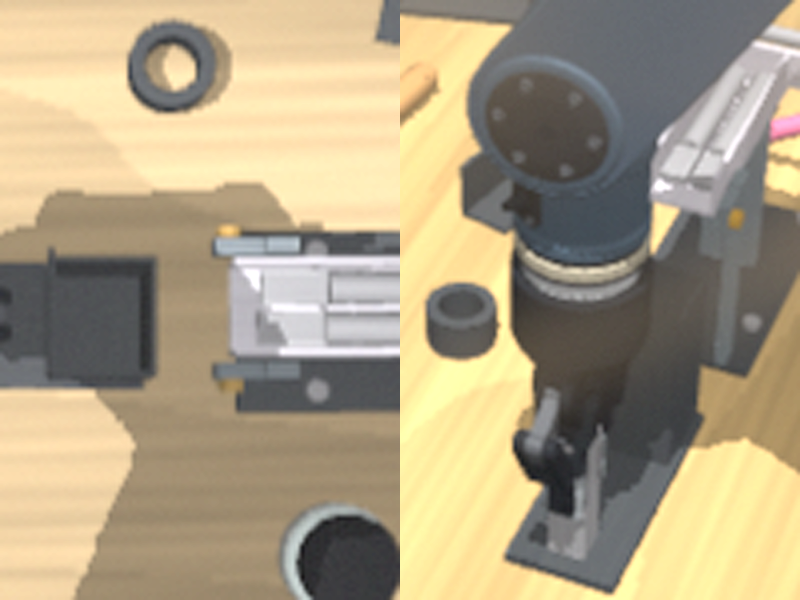

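The holder is square to the chute. The tube's -x edge is at crop column 155 (rows 258–382), and the lip is at column 230 with brackets at rows 245 and 371.

Run:
```python
from h import *
np.set_printoptions(precision=4,suppress=True)
t=lambda a,b:(330+a/4,160+b/4)
for n,p,z in [("tubeR",(155,258),.12),("tubeL",(155,384),.12),("foot?L",(155,386),.008),("wallR",(50,248),.165),("wallL",(48,378),.165),
 ("lip",(230,308),.14),("brR",(215,245),.15),("brL",(215,371),.15),("trR",(240,257),.166),("trL",(240,358),.166)]:
    print(n,plane(ray("top",t(*p)),z))
```

```text
tubeR [ 0.5216 -0.0113  0.12  ]
tubeL [ 0.4592 -0.0093  0.12  ]
foot?L [ 0.4594 -0.0162  0.008 ]
wallR [0.5244 0.0411 0.165 ]
wallL [0.4629 0.0438 0.165 ]
lip [ 0.4948 -0.0454  0.14  ]
brR [ 0.5247 -0.0383  0.15  ]
brL [ 0.4643 -0.0362  0.15  ]
trR [ 0.5174 -0.0483  0.166 ]
trL [ 0.4698 -0.0467  0.166 ]
```

```bash
python3 -m creep '[{"slide":[0.25,0.4,0],"angular":[0,0,0],"claw":-1},{"slide":[0,0.8,0],"angular":[0,0,0],"claw":-1},{"slide":[0,0.8,0],"angular":[0,0,0],"claw":-1},{"slide":[0,0.8,0],"angular":[0,0,0],"claw":-1},{"slide":[0,0.8,0],"angular":[0,0,0],"claw":-1},{"slide":[0,0.8,0],"angular":[0,0,0],"claw":-1},{"slide":[0,0,0],"angular":[0,0,0],"claw":-1},{"slide":[0,0,0],"angular":[0,0,0],"claw":-1},{"slide":[0,0,0],"angular":[0,0,0],"claw":-1},{"slide":[0,0,0],"angular":[0,0,0],"claw":-1}]'
python3 - <<'E'
from station import manip, viewer
import cv2,numpy as np
im=viewer.snapshot("top")
cv2.imwrite("pics/m2.png",cv2.convertScaleAbs(cv2.resize(im[180:300,330:490],None,fx=5,fy=5,interpolation=cv2.INTER_CUBIC),alpha=1.6,beta=10))
s=manip.sense(); print(s["tcp_pos"],s["tool_rot"],s["force"])
E
```

```text
t: 6.63
tcp_pos: [0.4992, 0.0829, 0.0483]
tool_rot: [1.0, -0.013, 0.001, -0.0]
force: [0.2, -0.8, 9.5]
finger_gap: 0.274
gripper_force: 61.0
[0.49922641 0.08295432 0.04833734] [ 9.99917959e-01 -1.27829519e-02  8.14193303e-04 -9.48459578e-05] [-0.73533092  0.04597359  8.64302973]
```

View pics/m2.png

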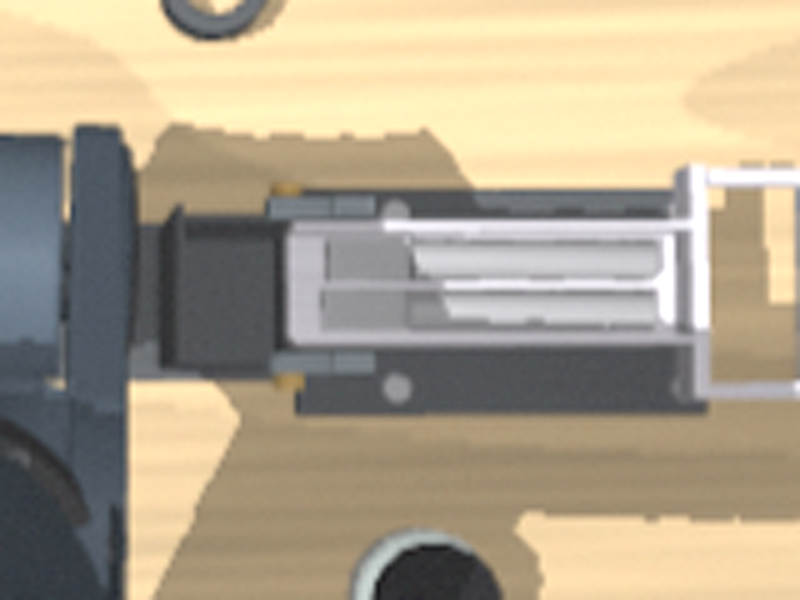

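The tube now stands under the mouth: tall wall at column ~173, tube edge touching the lip column at 288, centred between the brackets (rows 207/360). I'll release and retreat upwards.

```bash
python3 -m creep '[{"slide":[0,0,0],"angular":[0,0,0],"claw":0.6},{"slide":[0,0,0],"angular":[0,0,0],"claw":0.6},{"slide":[0,0,0],"angular":[0,0,0],"claw":0.6},{"slide":[0,0,0],"angular":[0,0,0],"claw":0.6},{"slide":[0,0,0],"angular":[0,0,0],"claw":0.6},{"slide":[0,0,-2],"angular":[0,0,0],"claw":0.6},{"slide":[0,0,-4],"angular":[0,0,0],"claw":0.6},{"slide":[0,0,-4],"angular":[0,0,0],"claw":0.6},{"slide":[0,0,-4],"angular":[0,0,0],"claw":0.6},{"slide":[0,0,-4],"angular":[0,0,0],"claw":0.6}]'
python3 -m creep '[{"slide":[0,0,-4],"angular":[0,0,0],"claw":-0.1},{"slide":[0,2,0],"angular":[0,0,0],"claw":-0.1},{"slide":[0,4,0],"angular":[0,0,0],"claw":-0.1},{"slide":[0,4,0],"angular":[0,0,0],"claw":-0.1},{"slide":[0,4,0],"angular":[0,0,0],"claw":-0.1},{"slide":[0,4,0],"angular":[0,0,0],"claw":-0.1},{"slide":[0,4,0],"angular":[0,0,0],"claw":-0.1},{"slide":[0,4,0],"angular":[0,0,0],"claw":-0.1},{"slide":[0,4,0],"angular":[0,0,0],"claw":-0.1},{"slide":[-0.2,3,0],"angular":[0,0,0],"claw":-0.1}]'
python3 -m creep '[{"slide":[0,0,0],"angular":[0,0,0],"claw":-0.1},{"slide":[0,0,0],"angular":[0,0,0],"claw":-0.1},{"slide":[0,0,0],"angular":[0,0,0],"claw":-0.1}]'
python3 - <<'E'
from station import manip, viewer
import cv2,numpy as np
s=manip.sense(); im=viewer.snapshot("wrist"); np.savez("w2.npz",p=s["tcp_pos"],q=s["tool_rot"])
cv2.imwrite("pics/w2.png",im); print(s["tcp_pos"])
E
```

```text
t: 7.52
tcp_pos: [0.498, 0.0829, 0.2288]
tool_rot: [1.0, -0.012, -0.001, -0.0]
force: [0.1, 0.2, -0.3]
finger_gap: 0.801
gripper_force: 0.0
t: 8.35
tcp_pos: [0.4885, -0.2503, 0.2671]
tool_rot: [1.0, -0.013, 0.0, 0.0]
force: [1.5, -0.3, 0.5]
finger_gap: 0.45
gripper_force: 0.0
t: 8.6
tcp_pos: [0.4881, -0.2461, 0.2668]
tool_rot: [1.0, -0.012, -0.001, -0.001]
force: [0.7, 0.1, -0.5]
finger_gap: 0.448
gripper_force: 0.0
[ 0.48813006 -0.24614981  0.26675259]
```

View pics/w2.png

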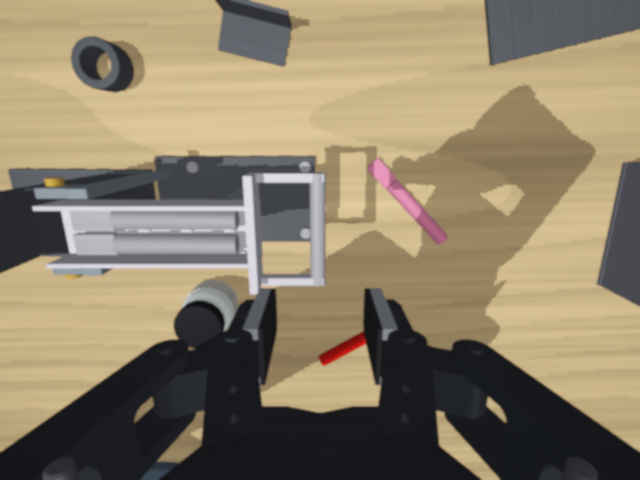

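Wrist view: the bar is at column ~317, rows 175–285 (centre about (317,230)), and the tail wall is at column ~250.

Run:
```python
from h import *
from scipy.spatial.transform import Rotation as R
np.set_printoptions(precision=4,suppress=True)
d=np.load("w2.npz"); T=np.eye(4); T[:3,:3]=R.from_quat(d["q"]).as_matrix(); T[:3,3]=d["p"]
t=lambda a,b:(240+a/2.5,170+b/2.5); s=lambda a,b:(250+a/2.7,110+b/2.7)
w=ray("wrist",(317,230),T)
x,e=tri(w,ray("top",t(632,167)),ray("side",s(388,56)));print(x,e,plane(w,.145),plane(ray("wrist",(258,230),T),.15))
for y in (x,plane(w,.145)): print("tool delta",T[:3,:3].T@(y-d["p"]))
```

```text
[ 0.4893 -0.2449  0.1434] [np.float64(0.00231775978420461), np.float64(0.001435707938468918), np.float64(0.001564685916363699)] [ 0.4914 -0.2432  0.145 ] [ 0.4938 -0.1983  0.15  ]
tool delta [ 0.0013 -0.0011  0.1233]
tool delta [ 0.0033 -0.0028  0.1218]
```

```bash
python3 -m creep '[{"slide":[0.2,-0.2,3],"angular":[0,0,0],"claw":-0.1},{"slide":[0,0,3],"angular":[0,0,0],"claw":-0.1},{"slide":[0,0,3],"angular":[0,0,0],"claw":-0.1},{"slide":[0,0,2],"angular":[0,0,0],"claw":-0.1},{"slide":[0,0,1.5],"angular":[0,0,0],"claw":-0.1},{"slide":[0,0,1],"angular":[0,0,0],"claw":-0.1},{"slide":[0,0,0.5],"angular":[0,0,0],"claw":-0.1},{"slide":[0,0,0],"angular":[0,0,0],"claw":-0.1},{"slide":[0,0,0],"angular":[0,0,0],"claw":-0.1}]'
python3 -m creep '[{"slide":[0,0,0],"angular":[0,0,0],"claw":-1},{"slide":[0,0,0],"angular":[0,0,0],"claw":-1},{"slide":[0,0,0],"angular":[0,0,0],"claw":-1},{"slide":[0,0,0],"angular":[0,0,0],"claw":-1},{"slide":[0,0,0],"angular":[0,0,0],"claw":-1},{"slide":[0,0,0],"angular":[0,0,0],"claw":-1},{"slide":[0,0,0],"angular":[0,0,0],"claw":-1}]' 40
```

```text
t: 9.4
tcp_pos: [0.4914, -0.2447, 0.1279]
tool_rot: [1.0, -0.012, 0.0, 0.0]
force: [-0.4, -0.2, 0.0]
finger_gap: 0.449
gripper_force: 0.0
t: 9.98
tcp_pos: [0.4914, -0.2442, 0.1285]
tool_rot: [1.0, -0.012, 0.001, -0.0]
force: [2.4, 5.4, 5.2]
finger_gap: 0.122
gripper_force: 39.2
```

```bash
python3 -c "
import numpy as np
a=.025+np.arange(0,1.31,.05);x=-20*np.cos(a);z=20*np.sin(a)
for i,(u,v) in enumerate(zip(np.diff(x),np.diff(z))):print(round(.05*(i+1),2),[0,round(-u,2),round(-v,2)])"
```

```text
0.05 [0, np.float64(-0.05), np.float64(-1.0)]
0.1 [0, np.float64(-0.1), np.float64(-0.99)]
0.15 [0, np.float64(-0.15), np.float64(-0.99)]
0.2 [0, np.float64(-0.2), np.float64(-0.98)]
0.25 [0, np.float64(-0.25), np.float64(-0.97)]
0.3 [0, np.float64(-0.3), np.float64(-0.96)]
0.35 [0, np.float64(-0.34), np.float64(-0.94)]
0.4 [0, np.float64(-0.39), np.float64(-0.92)]
0.45 [0, np.float64(-0.43), np.float64(-0.9)]
0.5 [0, np.float64(-0.48), np.float64(-0.88)]
0.55 [0, np.float64(-0.52), np.float64(-0.85)]
0.6 [0, np.float64(-0.56), np.float64(-0.83)]
0.65 [0, np.float64(-0.61), np.float64(-0.8)]
0.7 [0, np.float64(-0.64), np.float64(-0.76)]
0.75 [0, np.float64(-0.68), np.float64(-0.73)]
0.8 [0, np.float64(-0.72), np.float64(-0.7)]
0.85 [0, np.float64(-0.75), np.float64(-0.66)]
0.9 [0, np.float64(-0.78), np.float64(-0.62)]
0.95 [0, np.float64(-0.81), np.float64(-0.58)]
1.0 [0, np.float64(-0.84), np.float64(-0.54)]
1.05 [0, np.float64(-0.87), np.float64(-0.5)]
1.1 [0, np.float64(-0.89), np.float64(-0.45)]
1.15 [0, np.float64(-0.91), np.float64(-0.41)]
1.2 [0, np.float64(-0.93), np.float64(-0.36)]
1.25 [0, np.float64(-0.95), np.float64(-0.32)]
1.3 [0, np.float64(-0.96), np.float64(-0.27)]
```

```bash
python3 -m creep '[{"slide":[0,-0.05,-1],"angular":[0,0,0],"claw":-1},{"slide":[0,-0.1,-0.99],"angular":[0,0,0],"claw":-1},{"slide":[0,-0.15,-0.99],"angular":[0,0,0],"claw":-1},{"slide":[0,-0.2,-0.98],"angular":[0,0,0],"claw":-1},{"slide":[0,-0.25,-0.97],"angular":[0,0,0],"claw":-1},{"slide":[0,-0.3,-0.96],"angular":[0,0,0],"claw":-1},{"slide":[0,0,0],"angular":[0,0,0],"claw":-1},{"slide":[0,0,0],"angular":[0,0,0],"claw":-1}]'
```

```text
t: 10.65
tcp_pos: [0.4915, -0.2345, 0.1868]
tool_rot: [1.0, -0.012, 0.001, 0.0]
force: [4.5, 3.3, -4.3]
finger_gap: 0.123
gripper_force: 39.0
```

```bash
python3 -m creep '[{"slide":[0,-0.34,-0.94],"angular":[0,0,0],"claw":-1},{"slide":[0,-0.39,-0.92],"angular":[0,0,0],"claw":-1},{"slide":[0,-0.43,-0.9],"angular":[0,0,0],"claw":-1},{"slide":[0,-0.48,-0.88],"angular":[0,0,0],"claw":-1},{"slide":[0,-0.52,-0.85],"angular":[0,0,0],"claw":-1},{"slide":[0,-0.56,-0.83],"angular":[0,0,0],"claw":-1},{"slide":[0,-0.61,-0.8],"angular":[0,0,0],"claw":-1},{"slide":[0,-0.64,-0.76],"angular":[0,0,0],"claw":-1},{"slide":[0,0,0],"angular":[0,0,0],"claw":-1},{"slide":[0,0,0],"angular":[0,0,0],"claw":-1}]'
```

```text
t: 11.48
tcp_pos: [0.4925, -0.1965, 0.2568]
tool_rot: [1.0, -0.012, 0.001, 0.003]
force: [1.4, -5.9, 1.5]
finger_gap: 0.121
gripper_force: 39.2
```

```bash
python3 -m creep '[{"slide":[0,-0.68,-0.73],"angular":[0,0,0],"claw":-1},{"slide":[0,-0.36,-0.35],"angular":[0,0,0],"claw":-1},{"slide":[0,-0.36,-0.35],"angular":[0,0,0],"claw":-1},{"slide":[0,-0.37,-0.33],"angular":[0,0,0],"claw":-1},{"slide":[0,-0.38,-0.33],"angular":[0,0,0],"claw":-1},{"slide":[0,-0.39,-0.31],"angular":[0,0,0],"claw":-1},{"slide":[0,-0.39,-0.31],"angular":[0,0,0],"claw":-1},{"slide":[0,-0.4,-0.29],"angular":[0,0,0],"claw":-1},{"slide":[0,-0.41,-0.29],"angular":[0,0,0],"claw":-1},{"slide":[0,0,0],"angular":[0,0,0],"claw":-1}]'
```

```text
t: 12.32
tcp_pos: [0.4934, -0.1609, 0.291]
tool_rot: [1.0, -0.012, 0.001, 0.005]
force: [-1.4, -7.9, 9.3]
finger_gap: 0.118
gripper_force: 39.2
```

```bash
python3 -m creep '[{"slide":[0,-0.42,-0.27],"angular":[0,0,0],"claw":-1},{"slide":[0,-0.42,-0.27],"angular":[0,0,0],"claw":-1},{"slide":[0,-0.43,-0.25],"angular":[0,0,0],"claw":-1},{"slide":[0,-0.44,-0.25],"angular":[0,0,0],"claw":-1},{"slide":[0,-0.44,-0.23],"angular":[0,0,0],"claw":-1},{"slide":[0,-0.45,-0.22],"angular":[0,0,0],"claw":-1},{"slide":[0,-0.45,-0.21],"angular":[0,0,0],"claw":-1},{"slide":[0,-0.46,-0.2],"angular":[0,0,0],"claw":-1},{"slide":[0,-0.46,-0.18],"angular":[0,0,0],"claw":-1},{"slide":[0,-0.47,-0.18],"angular":[0,0,0],"claw":-1}]'
python3 -m creep '[{"slide":[0,-0.47,-0.16],"angular":[0,0,0],"claw":-1},{"slide":[0,-0.48,-0.16],"angular":[0,0,0],"claw":-1},{"slide":[0,0,0],"angular":[0,0,0],"claw":-1},{"slide":[0,0,0],"angular":[0,0,0],"claw":-1},{"slide":[0,0,0],"angular":[0,0,0],"claw":-1},{"slide":[0,0,0],"angular":[0,0,0],"claw":-1},{"slide":[0,0,0],"angular":[0,0,0],"claw":-1},{"slide":[0,0,0],"angular":[0,0,0],"claw":-1}]'
python3 - <<'E'
from station import manip, viewer
import cv2,numpy as np
f=lambda im: cv2.convertScaleAbs(cv2.resize(im,(400,600),interpolation=cv2.INTER_CUBIC),alpha=1.6,beta=10)
cv2.imwrite("pics/m3.png",np.hstack([f(viewer.snapshot("side")[70:250,290:410]),f(viewer.snapshot("top")[160:310,340:440])]))
E
```

```text
t: 13.15
tcp_pos: [0.4945, -0.1164, 0.314]
tool_rot: [1.0, -0.012, 0.002, 0.004]
force: [-2.4, -7.1, 13.2]
finger_gap: 0.122
gripper_force: 41.2
t: 13.82
tcp_pos: [0.4948, -0.1066, 0.3172]
tool_rot: [1.0, -0.012, 0.002, 0.004]
force: [-1.5, -5.6, 13.9]
finger_gap: 0.12
gripper_force: 41.6
```

View pics/m3.png

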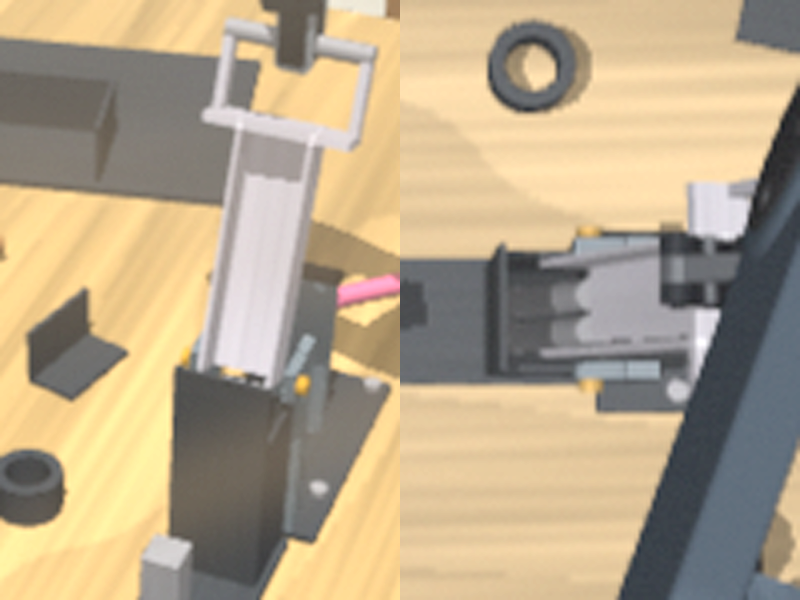

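Both chisels have left the trough, and their butts show just inside the tube (top-view crop ~(560,310)). The collar and angle offcut haven't moved. Now I'll ease the chute down.

```bash
python3 -m creep '[{"slide":[0,0.48,0.16],"angular":[0,0,0],"claw":-1},{"slide":[0,0.47,0.16],"angular":[0,0,0],"claw":-1},{"slide":[0,0.93,0.36],"angular":[0,0,0],"claw":-1},{"slide":[0,0.91,0.41],"angular":[0,0,0],"claw":-1},{"slide":[0,0.89,0.45],"angular":[0,0,0],"claw":-1},{"slide":[0,0.87,0.5],"angular":[0,0,0],"claw":-1},{"slide":[0,0.84,0.54],"angular":[0,0,0],"claw":-1},{"slide":[0,0.81,0.58],"angular":[0,0,0],"claw":-1},{"slide":[0,0.78,0.62],"angular":[0,0,0],"claw":-1},{"slide":[0,0.75,0.66],"angular":[0,0,0],"claw":-1}]'
python3 -m creep '[{"slide":[0,0.72,0.7],"angular":[0,0,0],"claw":-1},{"slide":[0,0.68,0.73],"angular":[0,0,0],"claw":-1},{"slide":[0,0.64,0.76],"angular":[0,0,0],"claw":-1},{"slide":[0,0.61,0.8],"angular":[0,0,0],"claw":-1},{"slide":[0,0.56,0.83],"angular":[0,0,0],"claw":-1},{"slide":[0,0.52,0.85],"angular":[0,0,0],"claw":-1},{"slide":[0,0.48,0.88],"angular":[0,0,0],"claw":-1},{"slide":[0,0.43,0.9],"angular":[0,0,0],"claw":-1},{"slide":[0,0.39,0.92],"angular":[0,0,0],"claw":-1},{"slide":[0,0.34,0.94],"angular":[0,0,0],"claw":-1}]'
```

```text
t: 14.75
tcp_pos: [0.4929, -0.1821, 0.27]
tool_rot: [1.0, -0.012, 0.001, 0.001]
force: [2.9, -3.2, 3.3]
finger_gap: 0.119
gripper_force: 42.6
t: 15.58
tcp_pos: [0.4916, -0.2341, 0.1849]
tool_rot: [1.0, -0.013, 0.0, -0.001]
force: [6.0, -1.2, 0.4]
finger_gap: 0.122
gripper_force: 44.9
```

```bash
python3 -m creep '[{"slide":[0,0.3,0.96],"angular":[0,0,0],"claw":-1},{"slide":[0,0.25,0.97],"angular":[0,0,0],"claw":-1},{"slide":[0,0.2,0.98],"angular":[0,0,0],"claw":-1},{"slide":[0,0.15,0.99],"angular":[0,0,0],"claw":-1},{"slide":[0,0.1,0.7],"angular":[0,0,0],"claw":-1},{"slide":[0,0,0],"angular":[0,0,0],"claw":-1},{"slide":[0,0,0],"angular":[0,0,0],"claw":-1}]'
```

```text
t: 16.17
tcp_pos: [0.491, -0.2434, 0.1386]
tool_rot: [1.0, -0.013, -0.0, -0.002]
force: [5.4, -0.8, -1.2]
finger_gap: 0.121
gripper_force: 44.8
```

```bash
python3 -m creep '[{"slide":[0,0.02,0.4],"angular":[0,0,0],"claw":-1},{"slide":[0,0.02,0.3],"angular":[0,0,0],"claw":-1},{"slide":[0,0,0.2],"angular":[0,0,0],"claw":-1},{"slide":[0,0,0.1],"angular":[0,0,0],"claw":-1},{"slide":[0,0,0],"angular":[0,0,0],"claw":-1},{"slide":[0,0,0],"angular":[0,0,0],"claw":-1},{"slide":[0,0,0],"angular":[0,0,0],"claw":-1}]'
```

```text
t: 16.75
tcp_pos: [0.491, -0.244, 0.1292]
tool_rot: [1.0, -0.012, 0.0, -0.001]
force: [4.9, -0.8, -0.7]
finger_gap: 0.122
gripper_force: 44.5
```

```bash
python3 -m creep '[{"slide":[0,0,0.1],"angular":[0,0,0],"claw":-1},{"slide":[0,0,0.1],"angular":[0,0,0],"claw":-1},{"slide":[0,0,0],"angular":[0,0,0],"claw":-1},{"slide":[0,0,0],"angular":[0,0,0],"claw":-1}]'
python3 -m creep '[{"slide":[0,0,0],"angular":[0,0,0],"claw":-0.1},{"slide":[0,0,0],"angular":[0,0,0],"claw":-0.1},{"slide":[0,0,0],"angular":[0,0,0],"claw":-0.1},{"slide":[0,0,0],"angular":[0,0,0],"claw":-0.1},{"slide":[0,0,-1],"angular":[0,0,0],"claw":-0.1},{"slide":[0,0,-3],"angular":[0,0,0],"claw":-0.1},{"slide":[0,0,-4],"angular":[0,0,0],"claw":-0.1},{"slide":[0,0,-4],"angular":[0,0,0],"claw":-0.1},{"slide":[0,0,-3],"angular":[0,0,0],"claw":-0.1},{"slide":[0,0,0],"angular":[0,0,0],"claw":-0.1}]'
python3 - <<'E'
from station import manip, viewer
import cv2,numpy as np
f=lambda im: cv2.convertScaleAbs(cv2.resize(im,(400,600),interpolation=cv2.INTER_CUBIC),alpha=1.8,beta=15)
cv2.imwrite("pics/m4.png",np.hstack([f(viewer.snapshot("side")[110:260,310:410]),f(viewer.snapshot("top")[160:310,340:440])]))
E
```

```text
t: 17.08
tcp_pos: [0.491, -0.2441, 0.1275]
tool_rot: [1.0, -0.012, 0.0, -0.001]
force: [5.9, 0.7, 0.0]
finger_gap: 0.124
gripper_force: 44.9
t: 17.92
tcp_pos: [0.4938, -0.2473, 0.2861]
tool_rot: [1.0, -0.012, 0.006, 0.005]
force: [0.7, -0.3, -0.4]
finger_gap: 0.451
gripper_force: 0.0
```

View pics/m4.png

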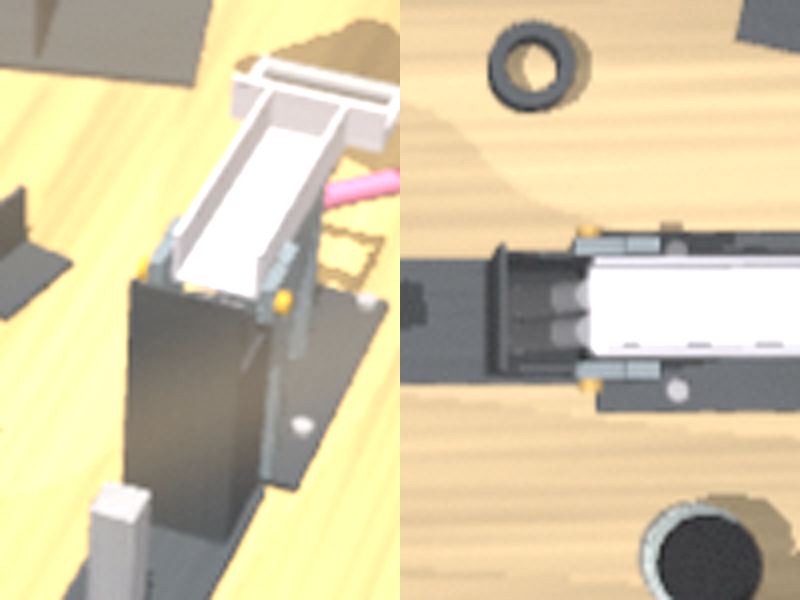

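The trough is empty and level. Both chisels stand side by side in the tube, with butts at crop (570,296) and (570,330), and the bystanders haven't moved.

```bash
python3 -m creep '[{"slide":[0,0,-2],"angular":[0,0,0],"claw":-0.1},{"slide":[0,0,0],"angular":[0,0,0],"claw":-0.1},{"slide":[0,0,0],"angular":[0,0,0],"claw":-0.1},{"slide":[0,0,0],"angular":[0,0,0],"claw":-0.1},{"slide":[0,0,0],"angular":[0,0,0],"claw":-0.1},{"slide":[0,0,0],"angular":[0,0,0],"claw":-0.1}]'
python3 -c "
from station import ticket
print(ticket.sign_off())"
```

```text
t: 18.52
tcp_pos: [0.4902, -0.2445, 0.2968]
tool_rot: [1.0, -0.012, -0.001, -0.001]
force: [0.4, -0.7, 0.6]
finger_gap: 0.445
gripper_force: 0.0
the job is handed in; nothing more can be done
None
```

I handed the job in at about 18.5 s: in the last pictures both chisels are in the tube with the chute back down and empty, and the collar and paste jar look unmoved, but the hand-in gave no verdict.

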